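# Run the red feeler along its setting bar into the datum slot

## Robot

A 6-joint arm with a two-finger parallel gripper is mounted at the origin on the work surface; the furniture and walls round the work are solid. World frame = base frame: x ahead of the robot, y to its left, z up, the work surface at z = 0. Lengths are in m, angles in rad, forces in N, time in s.
With the tool pointing down it reaches from about 0.3 to 0.875 m from the base axis. Payload 6.4 kg.
Tool frame: the origin (TCP) lies at the centre of the arm's flange, where the gripper is bolted on; the fingertips stand 173 mm ahead of it and the grasp point (between the pads) lies ctrl.grip_point_offset ahead of it (ctrl.grip_point_offset is the distance from the TCP to the grasp point, in m); z points along the fingers, y is the direction in which the jaws open and shut (so a half turn about z gives the same grasp; the last joint's range is limited). The gripper opens to 85 mm and grips with 20 to 120 N. Pads are 22 mm wide; open, the fingers measure 114 mm over their backs; the gripper's body (76 mm by 85 mm) begins 54 mm behind the grasp point. The pads swing forward as they close: fully open they stand 13 mm farther back than shut.
Start: joints at [0.939, 0.181, 1.607, -0, 1.354, -0.206], TCP at [0.237, 0.524, 0.405] pointing down, gripper open.
Joint ranges: [-2.99, 2.99], [-0.89, 2.07], [0.3, 2.58], [-1.14, 4.28], [0, 2.63], [-3.12, 3.12]. Speed limits (rad/s): [2.57, 2.57, 3.01, 3.14, 3.14, 3.14].

## Interface

Orientations are given as a unit quaternion [w, x, y, z].
In Python, from bench import ctrl, cams, boxes_of, landmark_of gives the robot as it stands.
- The arm moves only by the shell command python3 -m handwheel 'ROWS'. ROWS is JSON, a list of rows, each an object with "offset": the shift along the tool's x, y, z in m, a list of three; "spin": the turn about the tool's z in degrees; "grip": the opening, from 0 (shut) to 1 (fully open). A call has 1 to 20 rows; each row is the pose to reach, as a shift and turn from the pose commanded when the call began, along the tool's axes at that moment; what a row does not reach only later rows make up. A row lasts 1/8 s, in which the tool goes at most 62.5 mm and 10.7 degrees, less where a joint would pass 70% of its speed; a pose out of reach is approached as far as the arm can. A call with a gripper value outside its range is refused whole. The fingers move at their own pace and stop on an object; the grip force is fixed at half the most. Time passes only in rows, so rows that repeat a pose let the fingers close. It gives the time, the measured TCP pose, the force and the opening at its end, in the units of the state.
- ctrl.get_obs(): the state, without advancing time (a new reading comes with each control period).
- cams.camera(name): name is "scene" or "top" or "wrist"; returns a dict with "color" (480x640x3 uint8, red, green, blue), "camera_matrix" (3x3 intrinsics, pixels), "distortion" ([k1, k2, p1, p2, k3] as OpenCV has them; the pictures are not rectified), "view" (4x4, takes a point from world to camera coordinates); the wrist camera has in their place "tool_from_camera" (4x4, takes a point from camera to tool coordinates, whose origin is the TCP and whose axes are the flange's). Camera axes: x right, y up, looking along -z (the intrinsics and any distortion apply to the point x, -y, -z); pixel columns grow to the right and rows downward; lengths in m; the calibration is good to about 2 mm. A picture is of the moment at which its call begins: read the wrist's pose just before it. There is no depth.
- ctrl.hand_in(): hands the job in, once; it reports no verdict.
Trained networks look in a picture, given as the dict that the camera call returned (one of the last four; its "shot" number tells which), for a name from the list of things; names that differ only in an ending like _2 or _b are one class to them, and where a whole thing is asked for, a point or a joint stands for the part that bears it (a point fixed in the world has none). Each returns a list of dicts, best first, with "confidence" (0 to 1); they miss things now and then, are a little off and sometimes report something else, mostly with a low value. They report only what shows in the picture. A call takes as long as a camera call. They do not tell look-alikes from the thing itself.
- boxes_of(picture, thing): "uv" ([column, row] in pixels, amid what is visible of it).
- landmark_of(picture, thing): "uv" ([column, row] in pixels: a listed point, or the origin of a listed thing).
The state is a dict: "time_s": time; "q": joint angles; "dq": joint speeds; "joint_efforts": joint torques, N m; "eef_pos": TCP position; "eef_rot": TCP orientation; "wrist_force": force on the tool from outside, world axes, zero at the start; "torque": the same for the moment, N m; "opening": opening from 0.0 (shut) to 1.0 (fully open).
Only numpy, scipy, OpenCV 4.12 (cv2) and the standard library are available. Lean on these libraries where they do the work, as an engineer would, in place of code of your own. Each camera call takes 0.05 s, during which the arm holds its last target.

## Task

Slide the red-handled feeler along its setting bar until its foot drops into the slot at the bar's white mark, then stop and let go, leaving it standing upright, fully down in the slot. Leave the black-handled feeler where it is.

Things in the scene. Friction and masses are not known exactly. Their poses are not given: they have to be found in the camera images.
- red_handle (a point): Centre of the feeler's upright round red handle, 24 mm in diameter, 46 mm tall, z along it. Below it a 12 mm neck, 20 mm long, goes down through the bar's slit to a plastic foot (44 mm along the track, 28 wide, 10 high) that cannot be lifted out. About 160 g, light friction. This point is 38 mm above the bar's top with the foot on the track, 28 mm with the foot down in the slot.
- red_slot (a point): Middle of the slot in the red feeler's bar, level with the bar's top (29 mm above the desk), at the white line across the bar. x along the track, y across, z up. The feeler starts 85 to 130 mm away on the -x side. The slot, under the covers, is 60 mm long along x (the foot drops in within 8 mm either side) and 10 mm deep; the foot falls in by its own weight when let go or lowered.
- red_bar: The red feeler's setting bar, fixed to the desk: aluminium block with two dark cover strips, 250 mm long (x), 62 wide (y), 29 high, a 17 mm slit for the neck along its middle and a covered track inside. Origin: middle of its underside; the slot's middle is at x = +50 mm; beyond the slot the track runs on 37 mm to an end stop.
- black_handle (a point): Centre of the handle of the other feeler, the same in shape and size but black, on a second bar like the first. To be left alone.
There are look-alikes about, which are no part of the job. What is shaped like the part that bears red_handle but blue or yellow is not meant.

How it is judged:
At the end, for the whole second after the job is handed in: The red feeler's foot is down in the slot of its bar: handle centre within 13 mm of the slot's centre along the track, less than 31 mm above the bar's top (fully down is 28 mm), upright within 10 degrees (x of red_handle in the frame of red_slot between -0.013 and 0.013 m and z of red_handle in the frame of red_slot below 0.031 m and angle between red_handle's own z axis and vertical below 0.17 rad); the robot touches nothing.
It fails at once if the black-handled feeler is moved by more than 15 mm (distance of black_handle from where it was at the start of the episode above 0.015 m).
It also fails if it takes over 29 s, if anything falls off the work surface, if the arm or the gripper's body presses on something with over 40 N, if the wrist force passes 120 N, or if a joint passes its speed limit or range.

## Working session

There is one attempt and no reset: what is moved stays moved. The work goes in short steps, Python scripts to look and compute and a shell command to move; the robot and the scene stay as the last step left them, time stands still between calls to the robot, and variables do not carry over. Pictures are saved under pics/ and viewed, and the job is handed in when it is done.

```bash
ls; mkdir -p pics; cat > h.py <<'E'
import numpy as np, cv2
from bench import ctrl, cams, boxes_of, landmark_of
def save(p,n): cv2.imwrite(f'pics/{n}.png', cv2.cvtColor(p['color'],cv2.COLOR_RGB2BGR))
E
python3 - <<'E'
from h import *
s=ctrl.get_obs(); print(s['time_s'],s['eef_pos'],s['eef_rot'],s['opening'],ctrl.grip_point_offset)
for n in ['scene','top','wrist']:
    p=cams.camera(n); save(p,n+'0')
    for t in ['red_handle','red_slot','red_bar','black_handle']:
        print(n,t,[(np.round(d['uv']),round(d['confidence'],2)) for d in landmark_of(p,t)[:4]])
E
```

```text
pics
0.0 [0.23733448 0.52344525 0.40377558] [-3.57235399e-04  2.11296496e-01  9.77421599e-01 -8.24938375e-04] 1.001531349959975 0.1547
scene red_handle [(array([228., 260.]), 0.77), (array([300., 238.]), 0.7)]
scene red_slot []
scene red_bar [(array([326., 256.]), 0.81)]
scene black_handle [(array([366., 284.]), 0.77), (array([297., 238.]), 0.58)]
top red_handle [(array([335., 276.]), 0.83), (array([264., 229.]), 0.72), (array([247., 322.]), 0.72)]
top red_slot [(array([252., 152.]), 0.58), (array([266., 188.]), 0.42)]
top red_bar [(array([262., 187.]), 0.58), (array([406., 231.]), 0.44)]
top black_handle [(array([405., 230.]), 0.63)]
wrist red_handle []
wrist red_slot []
wrist red_bar []
wrist black_handle []
```

View pics/top0.png

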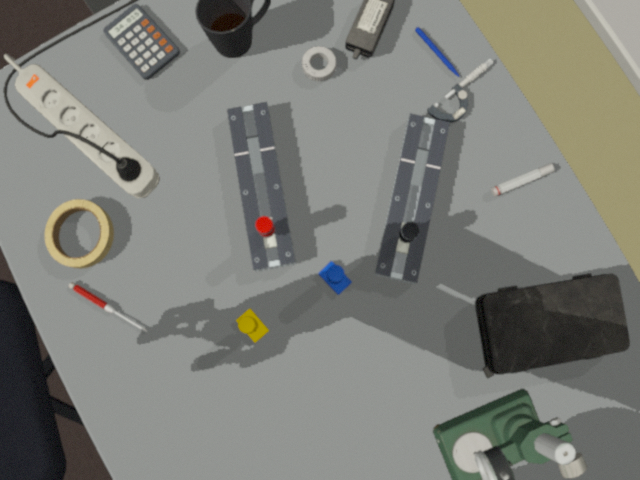

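View pics/scene0.png

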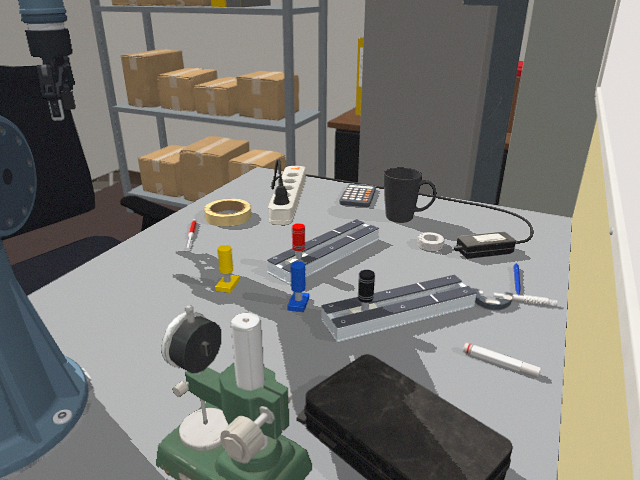

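View pics/wrist0.png

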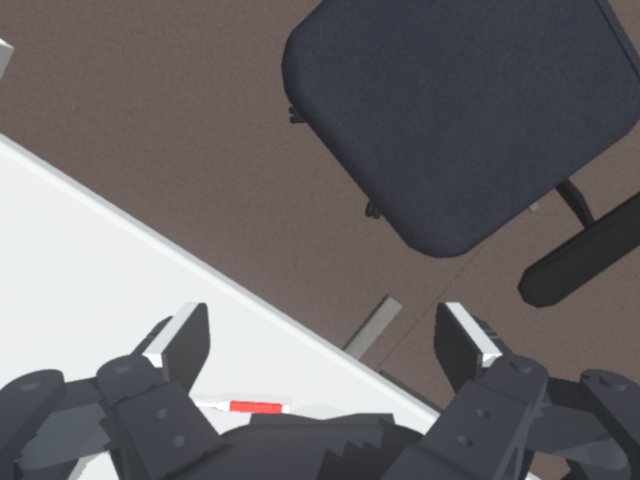

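Candidates in top view: red (264,226) on the left bar, blue (335,275), yellow (248,323), black (410,231) on the right bar. Only (264,226) is red and on a bar. I'll confirm it in a crop and measure it.

```bash
cat >> h.py <<'E'
def ray(p,uv):
    K=np.array(p['camera_matrix'],float);D=np.array(p['distortion'],float)
    n=cv2.undistortPoints(np.array([[uv]],float),K,D)[0,0]
    V=np.array(p['view']) if 'view' in p else None
    d=np.array([n[0],-n[1],-1.]); R=V[:3,:3]; c=-R.T@V[:3,3]
    return c,R.T@d
def at_z(p,uv,z):
    c,d=ray(p,uv); return c+d*(z-c[2])/d[2]
def proj(p,X):
    V=np.array(p['view']);X=np.atleast_2d(X); q=X@V[:3,:3].T+V[:3,3]; q=q*[1,-1,-1]
    return cv2.projectPoints(q,np.zeros(3),np.zeros(3),np.array(p['camera_matrix'],float),np.array(p['distortion'],float))[0][:,0]
def tri(rs):
    A=np.zeros((3,3));b=np.zeros(3)
    for c,d in rs:
        d=d/np.linalg.norm(d);M=np.eye(3)-np.outer(d,d);A+=M;b+=M@c
    return np.linalg.solve(A,b)
E
python3 - <<'E'
from h import *
t=cams.camera('top'); s=cams.camera('scene')
out=[]
for p,n in ((t,'t'),(s,'s')):
    h=cv2.cvtColor(p['color'],cv2.COLOR_RGB2HSV)
    m=(((h[...,0]<6)|(h[...,0]>174))&(h[...,1]>180)&(h[...,2]>90)).astype(np.uint8)
    k,l,st,ce=cv2.connectedComponentsWithStats(m)
    for i in range(1,k):
        if st[i,4]>40: print(n,st[i],ce[i])
    print(n,'cam',ray(p,(320,240))[0])
c=t['color'][90:280,215:305]; c=cv2.resize(c,None,fx=3,fy=3,interpolation=cv2.INTER_CUBIC)
d=s['color'][200:290,255:395]; d=cv2.resize(d,None,fx=3.5,fy=3.5,interpolation=cv2.INTER_CUBIC)
o=np.zeros((570,270+490,3),np.uint8);o[:,:270]=c;o[:315,270:]=d
save({'color':o},'crop1')
E
```

```text
t [256 217  18  16 208] [263.72115385 224.60096154]
t [ 75 286  31  21 164] [ 89.26219512 295.68292683]
t cam [0.36502241 0.00093631 0.90513924]
s [517  61   6  15  54] [519.51851852  67.90740741]
s [190 221   6  11  45] [192.57777778 226.31111111]
s [292 224  13   8  78] [298.07692308 227.08974359]
s [293 233  12  14 135] [298.14814815 239.3037037 ]
s cam [ 0.06646865 -0.61246254  0.47652576]
```

View pics/crop1.png

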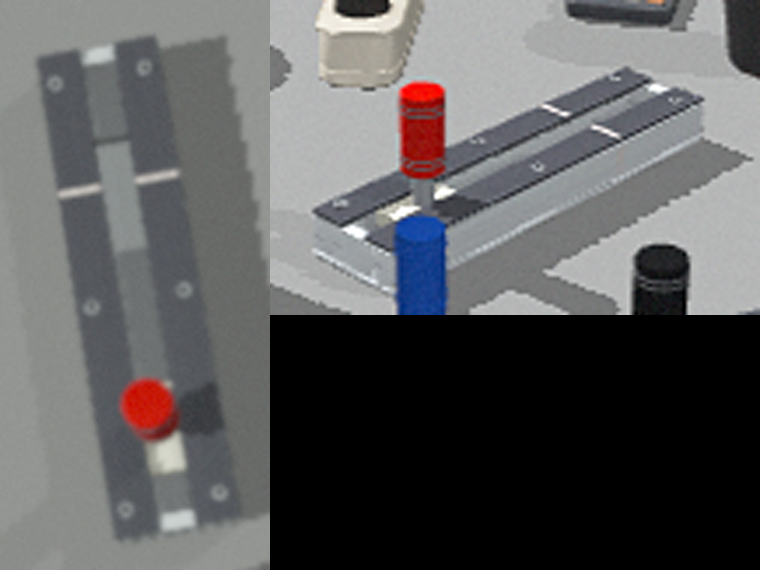

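The crop shows the red handle on the left bar, with the white line across it from crop (60,192) to (178,176). The light slot lies beyond the handle.

```bash
python3 - <<'E'
from h import *
t=cams.camera('top'); s=cams.camera('scene')
f=lambda u,v:(u/3+215-.33,v/3+90-.33)
g=lambda u,v:((u-270)/3.5+255-.36,v/3.5+200-.36)
C=np.array([at_z(t,f(*c),.029) for c in [(38,60),(157,37),(240,515),(114,540)]])
print(C.round(4)); 
ax=(C[0]+C[1]-C[2]-C[3])/2; print('len',np.linalg.norm(ax),'w',np.linalg.norm(C[0]-C[1]),np.linalg.norm(C[2]-C[3]),'yaw',np.degrees(np.arctan2(ax[1],ax[0])))
x=ax/np.linalg.norm(ax); cen=C.mean(0); print('cen',cen,'slot',cen+.05*x)
L=np.array([at_z(t,f(*c),.029) for c in [(60,192),(178,176)]]); print('line',L.mean(0),np.linalg.norm(L[0]-L[1]))
h=at_z(t,f(148,405),.090); print('h top',h)
hs=at_z(s,g(422,92),.090); print('h scene',hs, tri([ray(t,f(148,405)),ray(s,g(422,92))]))
Ls=np.array([at_z(s,g(*c),.029) for c in [(545,106),(618,135)]]); print('line scene',Ls.mean(0),np.linalg.norm(Ls[0]-Ls[1]))
print('end stops along', [(at_z(t,f(*c),.029)-cen)@x for c in [(110,140),(130,250)]],(h-cen)@x,np.cross(x,h-cen)[2],(L.mean(0)-cen)@x)
# black
B=[at_z(t,c,.09) for c in [(410,231)]];print(B)
E
```

```text
[[0.7014 0.1552 0.029 ]
 [0.7134 0.0948 0.029 ]
 [0.4697 0.0488 0.029 ]
 [0.4571 0.1095 0.029 ]]
len 0.24823934902373374 w 0.06162734918894033 0.06196316209202676 yaw 10.636395650343292
cen [0.58539259 0.10206879 0.029     ] slot [0.63453351 0.11129758 0.029     ]
line [0.63535704 0.11173849 0.029     ] 0.05953466372322949
h top [0.51229085 0.08791902 0.09      ]
h scene [0.5111266 0.0849214 0.09     ] [0.51279887 0.08798153 0.08834417]
line scene [0.63550668 0.11143679 0.029     ] 0.05499551244015402
end stops along [np.float64(0.07449468158432423), np.float64(0.016177305613183063)] -0.07445743353535138 -0.0004138522177044128 0.05089076458066349
[array([ 0.50459966, -0.11048463,  0.09      ])]
```

```bash
cat >> h.py <<'E'
from scipy.spatial.transform import Rotation as R_
def rel(P,yaw_y=None):
    s=ctrl.get_obs();q=np.array(s['eef_rot']);R=R_.from_quat(q[[1,2,3,0]]).as_matrix()
    y=R[:,1]; a=np.degrees(np.arctan2(y[1],y[0]))
    print('t',s['time_s'],'tcp',np.round(s['eef_pos'],4),'yangle',round(a,2),'F',np.round(s['wrist_force'],1),'open',round(s['opening'],3),'q6',s['q'][5])
    print('offset',np.round(R.T@(np.array(P)-s['eef_pos']),4), 'down',R[:,2].round(3))
    if yaw_y is not None: print('spin',round(-(((yaw_y-a)+90)%180-90),2))
E
python3 -c "
from h import *
rel([.512,.0875,.325],10.8)"
```

```text
t 0.95 tcp [0.2375 0.5237 0.4047] yangle 65.6 F [0.4 0.9 1. ] open 1.004 q6 -0.20628795367171707
offset [-0.4302 -0.2838  0.0797] down [-0.  0. -1.]
spin 54.8
```

```bash
python3 -m handwheel '[{"offset":[-0.043,-0.028,0.008],"spin":6,"grip":1},{"offset":[-0.086,-0.057,0.016],"spin":12,"grip":1},{"offset":[-0.129,-0.085,0.024],"spin":18,"grip":1},{"offset":[-0.172,-0.113,0.032],"spin":24,"grip":1},{"offset":[-0.215,-0.142,0.040],"spin":30,"grip":1},{"offset":[-0.258,-0.170,0.048],"spin":36,"grip":1},{"offset":[-0.301,-0.199,0.056],"spin":42,"grip":1},{"offset":[-0.344,-0.227,0.064],"spin":48,"grip":1},{"offset":[-0.387,-0.255,0.072],"spin":54,"grip":1},{"offset":[-0.430,-0.284,0.080],"spin":54.8,"grip":1},{"offset":[-0.430,-0.284,0.080],"spin":54.8,"grip":1},{"offset":[-0.430,-0.284,0.080],"spin":54.8,"grip":1}]'
python3 - <<'E'
from h import *
rel([.512,.0875,.225],10.8)
p=cams.camera('wrist'); save(p,'wrist1')
E
```

```text
time_s: 2.45
eef_pos: [0.5116, 0.0875, 0.3245]
eef_rot: [-0.0, 0.638, 0.77, -0.0]
wrist_force: [-0.4, -0.2, 0.8]
opening: 1.005
t 2.45 tcp [0.5116 0.0875 0.3245] yangle 10.77 F [-0.4 -0.2  0.8] open 1.005 q6 -0.2477619330373401
offset [-0.0001  0.0005  0.0995] down [-0.001  0.    -1.   ]
spin -0.03
```

View pics/wrist1.png

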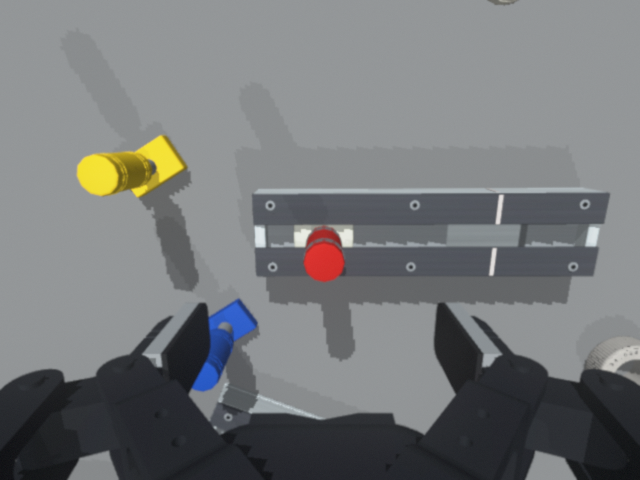

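Wrist view: the red handle (323,260) is centred between the jaws and the track runs straight across the image. I'll check how close blue is to the left finger.

```bash
python3 - <<'E'
from h import *
s=ctrl.get_obs();q=np.array(s['eef_rot']);R=R_.from_quat(q[[1,2,3,0]]).as_matrix()
p=cams.camera('wrist');t=cams.camera('top');sc=cams.camera('scene')
def wz(uv,z):
    n=cv2.undistortPoints(np.array([[uv]],float),np.array(p['camera_matrix'],float),np.array(p['distortion'],float))[0,0]
    T=np.array(p['tool_from_camera']);d=R@T[:3,:3]@[n[0],-n[1],-1];c=R@T[:3,3]+s['eef_pos'];return c+d*(z-c[2])/d[2]
print('red',wz((324,262),.09),'line',wz((496,235),.029))
for n,a in(('blue',(205,376)),('yellow',(99,174))): print(n,[wz(a,z).round(3) for z in(.08,)])
save(t,'top2')
print('blue tri top/scene',tri([ray(t,(335,271)),ray(sc,(298,265))]))
E
```

```text
red [0.51188272 0.08776069 0.09      ] line [0.6339369  0.11130364 0.029     ]
blue [array([ 0.452, -0.006,  0.08 ])]
yellow [array([0.38 , 0.112, 0.08 ])]
blue tri top/scene [ 0.45086629 -0.00867536  0.07280181]
```

```bash
python3 -m handwheel '[{"offset":[0,0,0.03],"spin":0,"grip":1},{"offset":[0,0,0.06],"spin":0,"grip":1},{"offset":[0,0,0.085],"spin":0,"grip":1},{"offset":[0,0,0.099],"spin":0,"grip":1},{"offset":[0,0,0.099],"spin":0,"grip":0.6},{"offset":[0,0,0.099],"spin":0,"grip":0.4},{"offset":[0,0,0.099],"spin":0,"grip":0.2},{"offset":[0,0,0.099],"spin":0,"grip":0.1},{"offset":[0,0,0.099],"spin":0,"grip":0.1},{"offset":[0,0,0.099],"spin":0,"grip":0.1}]'
python3 - <<'E'
from h import *
rel([.6347,.1115,.225],10.8)
p=cams.camera('wrist'); save(p,'wrist3')
p=cams.camera('scene'); save({'color':cv2.resize(p['color'][120:320,220:460],None,fx=3,fy=3)},'scene3')
E
```

```text
time_s: 3.9
eef_pos: [0.5124, 0.0874, 0.2268]
eef_rot: [0.001, 0.637, 0.771, 0.001]
wrist_force: [-1.5, 0.6, 6.8]
opening: 0.263
t 3.9 tcp [0.5124 0.0874 0.2268] yangle 10.8 F [-1.5  0.6  6.8] open 0.263 q6 -0.2482519382516272
offset [0.0008 0.1246 0.0021] down [ 0.002 -0.    -1.   ]
spin 0.0
```

View pics/scene3.png

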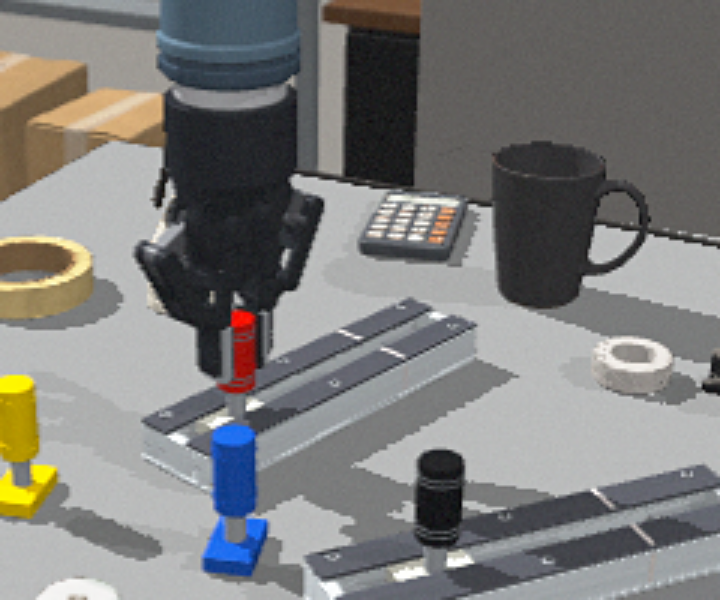

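View pics/wrist3.png

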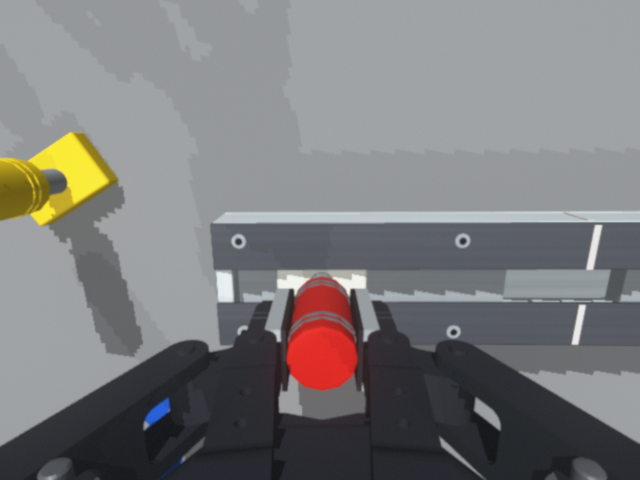

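Scene and wrist views show the red handle upright between the pads, opening 0.263 (about 22–24 mm). Now I slide it.

```bash
python3 -m handwheel '[{"offset":[0,0.005,-0.001],"spin":0,"grip":0.1},{"offset":[0,0.015,-0.001],"spin":0,"grip":0.1},{"offset":[0,0.03,-0.001],"spin":0,"grip":0.1},{"offset":[0,0.045,-0.001],"spin":0,"grip":0.1},{"offset":[0,0.06,-0.001],"spin":0,"grip":0.1},{"offset":[0,0.075,-0.001],"spin":0,"grip":0.1},{"offset":[0,0.09,-0.001],"spin":0,"grip":0.1},{"offset":[0,0.103,-0.001],"spin":0,"grip":0.1},{"offset":[0,0.113,-0.001],"spin":0,"grip":0.1},{"offset":[0,0.12,-0.001],"spin":0,"grip":0.1},{"offset":[0,0.1245,-0.001],"spin":0,"grip":0.1},{"offset":[0,0.1245,-0.001],"spin":0,"grip":0.1},{"offset":[0,0.1245,-0.001],"spin":0,"grip":0.1}]'
python3 - <<'E'
from h import *
rel([.6347,.1115,.215],10.8)
p=cams.camera('wrist'); save(p,'wrist4')
p=cams.camera('scene'); save({'color':cv2.resize(p['color'][120:320,220:460],None,fx=3,fy=3)},'scene4')
E
```

```text
time_s: 5.62
eef_pos: [0.6337, 0.1108, 0.2263]
eef_rot: [-0.0, 0.637, 0.771, -0.0]
wrist_force: [-0.8, -0.0, -1.8]
opening: 0.264
t 5.625 tcp [0.6337 0.1108 0.2263] yangle 10.8 F [-0.8 -0.  -1.8] open 0.264 q6 -0.19968099234580153
offset [0.0005 0.0011 0.0113] down [-0.001  0.    -1.   ]
spin 0.0
```

View pics/scene4.png

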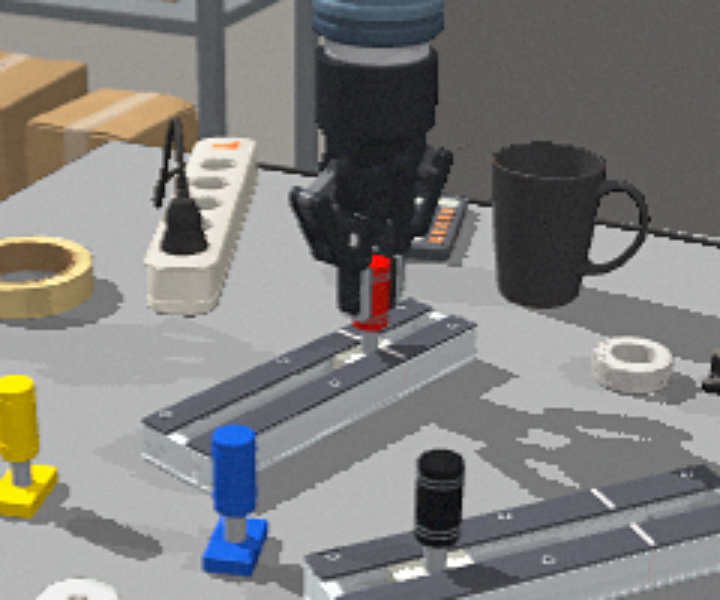

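View pics/wrist4.png

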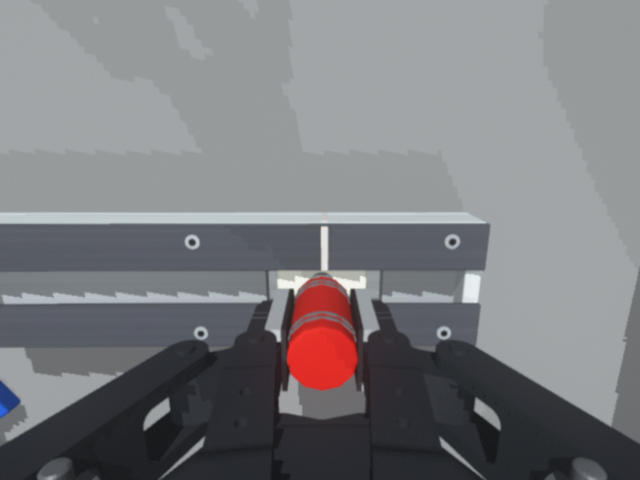

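Wrist view: the neck is at (321,275), the white line at (324,245), and the foot (278–366) is within the slot edges (268–380). I lower it while gripped.

```bash
python3 -m handwheel '[{"offset":[0,0.001,0.003],"spin":0,"grip":0.1},{"offset":[0,0.001,0.006],"spin":0,"grip":0.1},{"offset":[0,0.001,0.009],"spin":0,"grip":0.1},{"offset":[0,0.001,0.0105],"spin":0,"grip":0.1},{"offset":[0,0.001,0.0105],"spin":0,"grip":0.1}]'
python3 - <<'E'
from h import *
rel([.6347,.1115,.215],10.8)
p=cams.camera('scene'); save({'color':cv2.resize(p['color'][180:280,280:400],None,fx=5,fy=5)},'scene5')
E
```

```text
time_s: 6.35
eef_pos: [0.6354, 0.111, 0.2169]
eef_rot: [0.0, 0.637, 0.771, 0.0]
wrist_force: [-2.0, -0.2, 3.6]
opening: 0.265
t 6.35 tcp [0.6354 0.111  0.2169] yangle 10.81 F [-2.  -0.2  3.6] open 0.265 q6 -0.1993919382677716
offset [ 0.0007 -0.0006  0.0019] down [ 0.001 -0.    -1.   ]
spin 0.01
```

View pics/scene5.png

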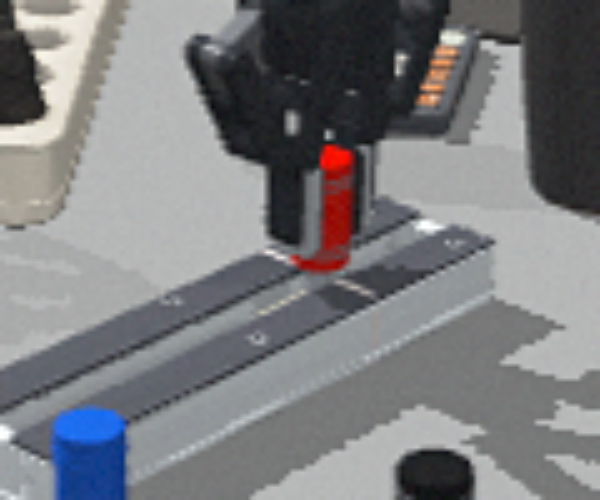

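The view shows the neck nearly sunk into the slit, so the foot is in the slot. I release and rise.

```bash
python3 -m handwheel '[{"offset":[0,0,0],"spin":0,"grip":0.4},{"offset":[0,0,0],"spin":0,"grip":0.6},{"offset":[0,0,0],"spin":0,"grip":1},{"offset":[0,0,0],"spin":0,"grip":1},{"offset":[0,0,0],"spin":0,"grip":1},{"offset":[0,0,-0.02],"spin":0,"grip":1},{"offset":[0,0,-0.05],"spin":0,"grip":1},{"offset":[0,0,-0.09],"spin":0,"grip":1},{"offset":[0,0,-0.13],"spin":0,"grip":1},{"offset":[0,0,-0.16],"spin":0,"grip":1},{"offset":[0,0,-0.16],"spin":0,"grip":1},{"offset":[0,0,-0.16],"spin":0,"grip":1}]'
python3 - <<'E'
from h import *
rel([.6347,.1115,.375],10.8)
q=cams.camera('wrist'); save(q,'wrist6')
p=cams.camera('scene'); t=cams.camera('top')
o=np.zeros((600,600,3),np.uint8);save({'color':cv2.resize(p['color'][180:280,280:400],None,fx=5,fy=5)},'scene6')
h=cv2.cvtColor(p['color'],cv2.COLOR_RGB2HSV)
m=(((h[...,0]<6)|(h[...,0]>174))&(h[...,1]>180)&(h[...,2]>60)).astype(np.uint8)
m[:180]=0;m[280:]=0;m[:,:280]=0;m[:,420:]=0
v,u=np.nonzero(m);print('red box',u.min(),u.max(),v.min(),v.max(),u.mean(),v.mean())
for z in(.057,.067):
  for c in (.046/2,0,-.023): print(z,c,proj(p,[.6352,.1113,.0+z+c]).round(1))
E
```

```text
time_s: 7.9
eef_pos: [0.6347, 0.111, 0.3761]
eef_rot: [-0.0, 0.637, 0.771, -0.0]
wrist_force: [-0.0, 0.4, -1.7]
opening: 0.997
t 7.9 tcp [0.6347 0.111  0.3761] yangle 10.81 F [-0.   0.4 -1.7] open 0.997 q6 -0.19937757417317875
offset [0.0005 0.0001 0.0011] down [-0. -0. -1.]
spin 0.01
red box 339 349 209 233 343.89622641509436 220.5754716981132
0.057 0.023 [[344.1 210.6]]
0.057 0 [[343.8 221.3]]
0.057 -0.023 [[343.5 231.8]]
0.067 0.023 [[344.2 205.9]]
0.067 0 [[343.9 216.7]]
0.067 -0.023 [[343.6 227.3]]
```

View pics/scene6.png

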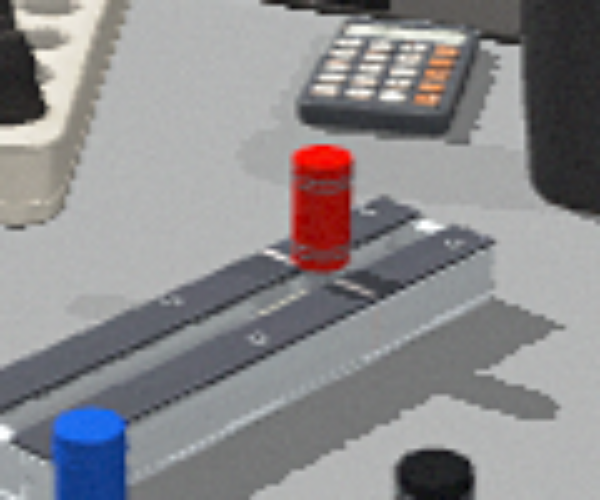

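View pics/wrist6.png

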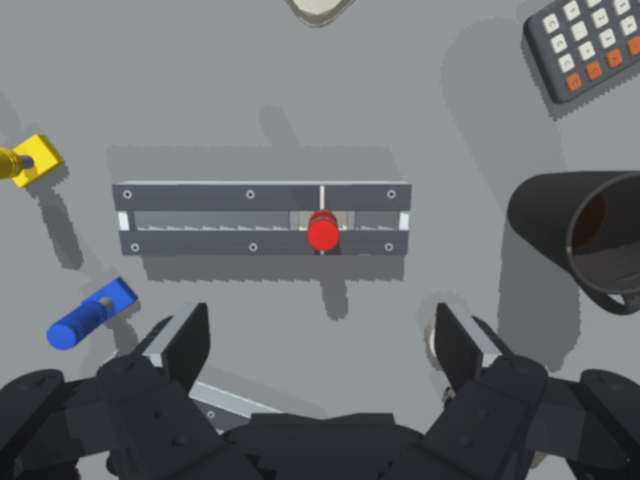

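The red handle is upright at the white line. Its mean pixel row is 220.6, against 221.3 predicted with the foot fully down and 216.7 with it still on the track. The gripper is clear, so I hand in.

```bash
python3 -c "
from h import *
print(ctrl.hand_in())"
```

```text
the job is handed in; nothing more can be done
None
```

The red-handled feeler is standing in the slot at its white mark, and the job is handed in. I gripped it with the jaws along the track, slid it 125 mm to the mark, lowered it about 10 mm into the slot, let go and rose clear. That took about 8 s of the 29 s allowed.

- **Position and height:** In the last pictures the handle is upright and lined up with the white line. Its height matches the foot fully down (mean row 220.6, against 221.3 predicted for down and 216.7 for still on the track).
- **Contact:** The gripper is open and well clear above the feeler, with a residual wrist force of about 2 N. The largest reading I saw was about 7 N.
- **Black feeler:** The arm never went near it and it looks unmoved in the scene pictures. I did not measure its position again at the end.
- **Disagreements:** The cameras differed by about 1.5 mm on where the white line is and up to 3 mm on the handle, well inside the ±13 mm allowed.

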